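# Pack up a guide rail on two sawn offcuts

### The arm

A 6-joint arm with a two-finger parallel gripper is mounted at the origin on the work surface. World frame = base frame: x ahead of the robot, y to its left, z up, the work surface at z = 0. Lengths are in mm, angles in degrees, forces in N, time in s.
With the tool pointing down it reaches from about 350 to 850 mm from the base axis. Payload 8.1 kg.
Tool frame: the origin (TCP) lies at the very end of the fingers, on their centre line; the grasp point (between the pads) lies 19 mm behind it; x points along the fingers, y is the direction in which the jaws open and shut, and the axes are right-handed (so a half turn about x gives the same grasp; the last joint's range is limited). The gripper opens to 85 mm and grips with 20 to 120 N. Pads are 22 mm wide; open, the fingers measure 114 mm over their backs; the gripper's body (76 mm by 85 mm) begins 54 mm behind the grasp point. The pads swing forward as they close: fully open they stand 13 mm farther back than shut.
Start: joints at [71.654, 7.471, 85.268, -0, 87.261, -4.893], TCP at [139.567, 583.546, 203.092] pointing down, gripper open.
Joint ranges: [-169.43, 169.43], [-51.17, 129.36], [1.28, 143.12], [-76.62, 256.62], [0, 156.53], [-152.29, 152.29]. Speed limits (degrees/s): [136.94, 136.94, 159.86, 180, 180, 180].

### API

Orientations are given as [roll, pitch, yaw] about the fixed x, y, z axes, in that order (R = Rz(yaw) Ry(pitch) Rx(roll)).
In Python, from bench import sensors, snapshot, r gives the robot as it stands. The module is installed in compiled form; this text tells all that it offers.
- The arm moves only by the tool drive_tool, never from a script. Its argument "moves" is one flat list of numbers, 6 for each row, row after row: the shift along the tool's x, y, z in cm, then the turn, a rotation vector about the tool's x, y, z in degrees. In form: [tx, ty, tz, wx, wy, wz, tx, ty, tz, wx, wy, wz, ...]. A call has 1 to 20 rows; each row shifts and turns the commanded pose from where the row before left it, along the tool's axes as they then stand; what a row does not reach is not made up. A row lasts 1/12 s, in which the tool goes at most 41.7 mm and 7.16 degrees, less where a joint would pass 70% of its speed; a pose out of reach is approached as far as the arm can. A call with a gripper value outside its range is refused whole. "hand" is the finger opening in cm, from 0 to 8.54, set as the call begins (left out, the last holds). The fingers move at their own pace and stop on an object; "grip_force" is the grip in N (left out, the last holds). Time passes only in rows, so rows that do not move let the fingers close. It gives the time, the measured TCP pose, the force and the opening at its end, in the units of the state.
- sensors.sense(): the state, without advancing time (a new reading comes with each control period).
- snapshot(name): name is "scene" or "side" or "wrist"; returns a dict with "image" (400x640x3 uint8, red, green, blue), "z_map" (400x640 float32, mm along the optical axis (not along the pixel's ray), 0 where there is no reading), "camera_matrix" (3x3 intrinsics, pixels), "dist" ([k1, k2, p1, p2, k3] as OpenCV has them; the pictures are not rectified), "eye" and "orientation" of the camera in the world; the wrist camera has in their place "mount" (4x4, takes a point from camera to tool coordinates, whose origin is the TCP and whose axes are the tool frame's). Camera axes: x right, y down, z forward; pixel columns grow to the right and rows downward; lengths in mm; the calibration is good to about 2 mm. A picture is of the moment at which its call begins: read the wrist's pose just before it.
- r.hand_in(): hands the job in, once; it reports no verdict.
The state is a dict: "time": time; "joint_pos": joint angles; "qd": joint speeds; "joint_efforts": joint torques, N m; "tool_pos": TCP position; "tcp_rot": TCP orientation; "ft_force": force on the tool from outside, world axes, zero at the start; "wrist_torque": the same for the moment, N m; "finger_gap": finger opening in mm.
Only numpy, scipy, OpenCV 4.12 (cv2) and the standard library are available. Lean on these libraries where they do the work, as an engineer would, in place of code of your own. Each camera call takes 0.05 s, during which the arm holds its last target.

### The job

Build packing for the red guide rail: lay the blue wedge-cut offcut flat in the middle of the black rubber pad, and rest the white one squarely on its slope, turned so that the two slopes cancel and the top comes out level. Let go, then press down firmly on top of the white offcut to test that the pile does not rock, and finally lay the red rail, open side up, centred and straight across from the top of the pile to the top of the aluminium stand, so that it lies level on both. Leave everything else on the bench where it is.

Things in the scene. Friction and masses are not known exactly. Their poses are not given: they have to be found in the camera images.
- rig: fixed steel foot plate, 130 (x) x 250 (y) x 10 mm thick, origin at the centre of its underside on the bench, z up. Seen along its own axes: rubber pad at y = -70 mm, aluminium stand at y = +70 mm, and a black gearmotor (white and green label) bolted behind the stand at x = +90 to +257 mm, y = +33 to +108 mm, 89 mm high.
- pad_top (a point): centre of the top of the black rubber pad, 13 mm above the bench; the pad is 120 mm along the rig's x and 70 mm along its y; axes as the rig's.
- stand: plain aluminium block fixed on the plate, 70 mm (rig x) x 40 mm (rig y) x 73 mm high; origin at the centre of its underside, on the plate.
- stand_top (a point): centre of the flat top of the stand, 83 mm above the bench, which is the height of a correctly built pile; axes as the rig's.
- blue_mid (a point): centre, 17.5 mm above the underside, of the blue wedge offcut (about 0.4 kg). Footprint 100 (own x) x 55 mm (own y), two corners sawn off; long sides upright and parallel, grip there. Flat underside; top plane falls evenly towards own +x (slope 0.18, 10.2 degrees): 44 mm high at the -x end, 35 in the middle, 26 at the +x end. Starts lying on its underside, own z up.
- white_mid (a point): centre, 17.5 mm above the underside, of the white wedge offcut (about 0.26 kg). Footprint 100 (own x) x 50 mm (own y), corners sawn off; long sides upright and parallel, grip there. Flat underside; top plane falls evenly towards own +x (slope 0.18, 10.2 degrees): 44 mm high at the -x end, 35 in the middle, 26 at the +x end. Starts lying on its underside, own z up.
- white: the white offcut itself: origin at the middle of its underside, axes as white_mid. With its underside on the blue slope and its own x pointing up that slope (half a turn from the blue's x), its top is level, 70 mm above the blue's underside. A black stripe is drawn across its top near the thick (-x) end.
- blue: the blue offcut itself: origin at the middle of its underside, axes as blue_mid. A yellow stripe is drawn across its top near the thick (-x) end.
- white_top (a point): middle of the top face of the white offcut, 35 mm above its underside; its z is square to the top face, so it is upright when the top is level.
- rail_mid (a point): centre of the red guide rail, a rigid U channel open upwards, 200 mm long (own x), 44 mm wide (own y), 36 mm high, walls 5 mm and floor 6 mm thick, 0.35 kg or so; this point is 18 mm above its underside. z up. Grip it across its width near the middle of its length.
- rail: the red rail itself: origin at the centre of its underside, axes as rail_mid.
- black_offcut: bystander: small black steep wedge offcut, 70 x 44 mm, 44 mm high; too steep for this job. Origin in its underside.
- disc: bystander: white plastic disc 100 mm across with a hub, 30 mm high, lying flat. Origin under its centre.
- wrench: bystander: wrench lying on the bench.
- screwdriver: bystander: screwdriver lying on the bench.
- grease_jar: bystander: jar with a red cap, 70 mm across, 80 mm high. Origin under its centre.
- bar_stub: bystander: brass bar 40 x 110 x 40 mm. Origin under its centre.
Mind the look-alikes: they are no part of the job. What is shaped like the white but turquoise is not meant.

How it is judged (in metres and radians):
On the way, in this order (a step that is already met when the one before it is completed fails the run):
1. the blue offcut lies flat on the rubber pad, its middle within 20 mm of the pad's, let go and at rest (horizontal distance between blue_mid and pad_top below 0.02 m and angle between blue_mid's own z axis and vertical below 0.06 rad and contact force between blue and rig above 0.5 N and linear speed of blue below 0.02 m/s and angular speed of blue below 0.2 rad/s and contact force between the fingers and blue below 0.1 N), for 0.2 s.
2. the white offcut rests on the blue one, middles within 20 mm, its top level within 3.4 degrees, let go and at rest (horizontal distance between blue_mid and pad_top below 0.02 m and angle between each of blue_mid, white_top's own z axis and vertical below 0.06 rad and contact force between blue and rig above 0.5 N and horizontal distance between white_mid and blue_mid below 0.02 m and contact force between white and blue above 0.5 N and linear speed of white below 0.02 m/s and angular speed of white below 0.2 rad/s and contact force between the fingers and white below 0.1 N), for 0.2 s.
3. the fingers press down on the white offcut (at least 3 N on it, at least 6 N between the offcuts with its weight) and its top stays level (contact force between the fingers and white above 3 N and contact force between white and blue above 6 N and angle between white_top's own z axis and vertical below 0.06 rad), for 0.05 s.
At the end, for the whole second after the job is handed in: Blue flat on the pad and white on blue, middles within 20 mm each, white's top level; rail upright, resting on white and stand, middle within 18 mm (rig x) and 22 mm (rig y) of the plate's, within 8.5 degrees of straight; all level within 3.4 degrees and at rest (horizontal distance between blue_mid and pad_top below 0.02 m and angle between each of blue_mid, white_top, rail_mid's own z axis and vertical below 0.06 rad and contact force between blue and rig above 0.5 N and horizontal distance between white_mid and blue_mid below 0.02 m and contact force between white and blue above 0.5 N and angle between the x axis of rail_mid and the y axis of rig, either way round below 0.15 rad and x of rail_mid in the frame of rig between -0.018 and 0.018 m and y of rail_mid in the frame of rig between -0.022 and 0.022 m and contact force between rail and white above 0.3 N and contact force between rail and stand above 0.3 N and linear speed of each of blue, white, rail below 0.02 m/s and angular speed of each of blue, white, rail below 0.2 rad/s); the robot touches nothing.
It fails at once if a bystander (black offcut, disc, wrench, screwdriver, jar or bar) is shifted more than 30 mm (distance of any of black_offcut, disc, wrench, screwdriver, grease_jar, bar_stub from where it was at the start of the episode above 0.03 m).
It also fails if it takes over 72 s, if anything falls off the work surface, if the arm or the gripper's body presses on something with over 40 N, if the wrist force passes 120 N, or if a joint passes its speed limit or range.

## Working session

There is one attempt and no reset: what is moved stays moved. The work goes in short steps, Python scripts to look and compute and a tool call to move; the robot and the scene stay as the last step left them, time stands still between calls to the robot, and variables do not carry over. Pictures are saved under pics/ and viewed, and the job is handed in when it is done.

Besides the shell and the picture viewer there is one more tool, called after ">>>" as name(argument=value, ...) on one line, values as JSON. drive_tool: Moves the arm, as the interface text tells. Its arguments: {"type":"object","properties":{"moves":{"type":"array","items":{"type":"number"}},"hand":{"type":"number"},"grip_force":{"type":"number"}},"required":["moves"]}

```bash
mkdir -p pics; ls; python3 - <<'E'
from bench import sensors, snapshot, r
import cv2,pickle
print(sensors.sense())
d={}
for n in ["scene","side","wrist"]:
    s=snapshot(n); d[n]=s
    cv2.imwrite(f"pics/{n}0.png",s["image"][:,:,::-1])
    print(n,{k:v for k,v in s.items() if k not in("image","z_map")})
pickle.dump(d,open("s0.pkl","wb"))
E
```

```text
pics
{'time': 0.0, 'joint_pos': array([ 7.16543819e+01,  7.51432810e+00,  8.53298531e+01,  2.25686835e-03,
        8.72640688e+01, -4.89201626e+00]), 'qd': array([-0.06870997, -0.01681202,  0.03627871, -0.04604525, -0.04108666,
        0.10324226]), 'joint_efforts': array([ 1.97260670e-03, -5.69417453e+01, -5.00538719e+01, -1.43492643e-04,
        1.51829881e-02, -3.48554261e-05]), 'tool_pos': array([139.3514297 , 582.95595364, 202.04714572]), 'tcp_rot': array([ -96.08491441,   89.89172659, -109.53862608]), 'ft_force': array([-0.0426969 , -0.19115951,  0.51379868]), 'wrist_torque': array([-0.00482076,  0.03057593,  0.01649873]), 'finger_gap': 85.71365562025483}
scene {'camera_matrix': array([[459.19780032,   0.        , 317.81072075],
       [  0.        , 459.19780032, 194.9670624 ],
       [  0.        ,   0.        ,   1.        ]]), 'dist': array([-0.05173512,  0.        ,  0.        ,  0.        ,  0.        ]), 'eye': array([ 974.60179968, -480.31880776, 1046.50095933]), 'orientation': array([-1.44644084e+02, -1.22755013e-01,  4.58556512e+01])}
side {'camera_matrix': array([[38
[... 258 characters left out ...]
136931,  865.03411016]), 'orientation': array([-132.72993854,    0.40964122,  -20.77129309])}
wrist {'camera_matrix': array([[334.25847469,   0.        , 314.22942878],
       [  0.        , 334.25847469, 202.28981361],
       [  0.        ,   0.        ,   1.        ]]), 'dist': array([-0.0703348,  0.       ,  0.       ,  0.       ,  0.       ]), 'mount': array([[-2.38268754e-04, -3.17886628e-01,  9.48128702e-01,
        -1.71519777e+02],
       [ 9.99999910e-01,  2.57976443e-04,  3.37798016e-04,
         5.07508832e-01],
       [-3.51976342e-04,  9.48128696e-01,  3.17886538e-01,
        -8.16986277e+01],
       [ 0.00000000e+00,  0.00000000e+00,  0.00000000e+00,
         1.00000000e+00]])}
```

View pics/scene0.png

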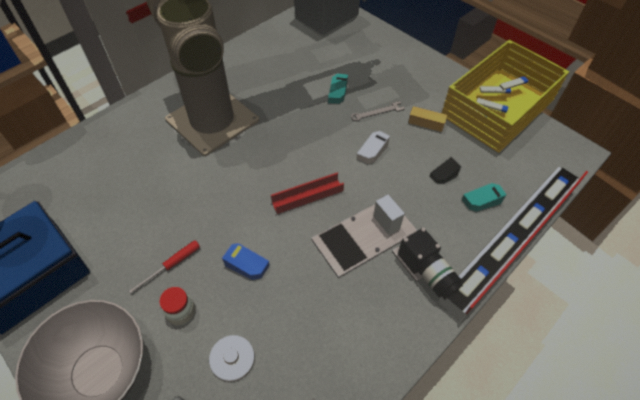

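View pics/side0.png

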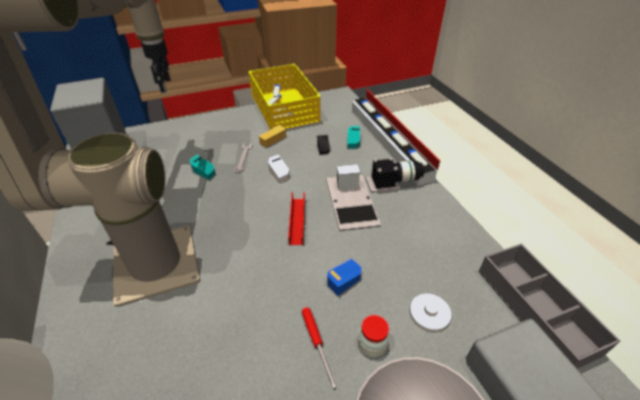

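View pics/wrist0.png

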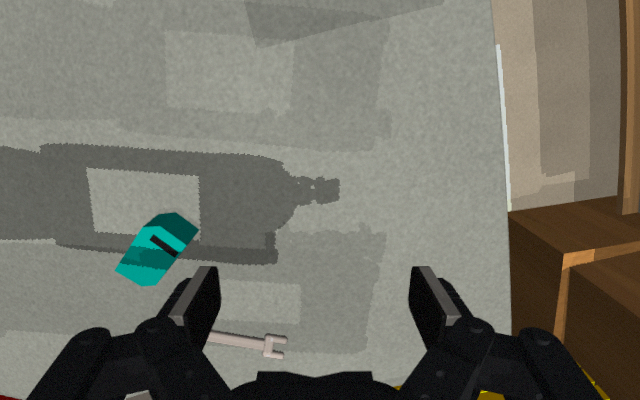

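Candidates (scene px):
- Blue offcut: (246,261). The blue toolbox at (40,255) is only a look-alike in colour.
- White offcut: (374,147), white with a stripe. The look-alikes are turquoise at (338,87) and (484,196), the disc at (231,357) and the black wedge at (446,170).
- Rail: the red channel at (308,192). The screwdriver at (180,257) and the jar cap are also red.
- Rig: (375,235).

Next I'll check these in one close crop and take measurements.

```bash
cat > h.py <<'E'
import numpy as np,cv2,pickle
from scipy.spatial.transform import Rotation as R
def pose(s,tool=None):
    if 'mount' in s:
        M=np.array(s['mount']); p,o=tool
        T=np.eye(4);T[:3,:3]=R.from_euler('xyz',o,degrees=True).as_matrix();T[:3,3]=p
        T=T@M; return T[:3,:3],T[:3,3]
    return R.from_euler('xyz',s['orientation'],degrees=True).as_matrix(),np.array(s['eye'])
def rays(s,px,tool=None):
    Rm,e=pose(s,tool)
    u=cv2.undistortPoints(np.array(px,float).reshape(-1,1,2),s['camera_matrix'],s['dist']).reshape(-1,2)
    d=np.c_[u,np.ones(len(u))]
    return e,d@Rm.T
def onplane(s,px,z,tool=None):
    e,d=rays(s,px,tool); return e+d*((z-e[2])/d[:,2])[:,None]
def cloud(s,mask,tool=None):
    v,u=np.nonzero(mask&(s['z_map']>0))
    e,d=rays(s,np.c_[u,v],tool); return e+d*s['z_map'][v,u][:,None],np.c_[u,v]
E
python3 - <<'E'
from h import *
d=pickle.load(open("s0.pkl","rb"))
s=d['scene'];im=s['image'][:,:,::-1]
out=[cv2.resize(im[y:y+100,x:x+133],(399,300),interpolation=cv2.INTER_CUBIC) for x,y in [(190,215),(310,100),(250,140),(300,170)]]
cv2.imwrite('pics/crop.png',np.vstack([np.hstack(out[:2]),np.hstack(out[2:])]))
for n,sn in [('scene',d['scene']),('side',d['side'])]:
    for name,p in {'scene':[('blue',(246,261)),('white',(370,150)),('rail',(308,197)),('stand',(388,205)),('pad',(340,245)),('bench',(280,330))],'side':[('blue',(345,280)),('white',(277,170)),('rail',(298,225)),('stand',(348,172)),('pad',(357,214)),('bench',(250,300))]}[n]:
        m=np.zeros((400,640),bool);m[p[1]-1:p[1]+2,p[0]-1:p[0]+2]=1
        P,_=cloud(sn,m);print(n,name,np.median(P,0).round(1))
E
```

```text
scene blue [ 480.6 -243.8   33.9]
scene white [448.1 246.6  28.9]
scene rail [443.8   1.2  28.3]
scene stand [631.9 103.3  83.1]
scene pad [603.2 -37.2  14.6]
scene bench [ 6.584e+02 -2.922e+02  6.000e-01]
side blue [ 466.7 -268.4   36.7]
side white [433.2 246.6  29.9]
side rail [423.9  -8.5   4.3]
side stand [631.3  89.4  80.9]
side pad [610.3 -38.7  12.9]
side bench [ 222.9 -212.7   -0.6]
```

View pics/crop.png

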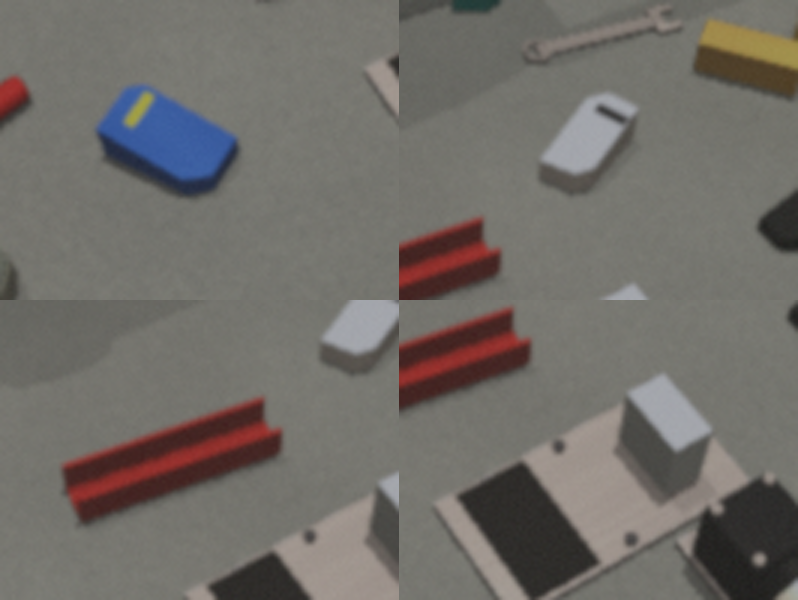

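The crop confirms the choices: blue has its yellow stripe at the upper left, white has its black stripe at the far end, and the red U rail and rig are plain. Next is measuring the poses.

```bash
cat > meas.py <<'E'
from h import *
def wedge(P,name):
    # ransac-ish: points on top plane
    P=P[P[:,2]>8]
    best=None;rng=np.random.default_rng(0)
    for _ in range(300):
        a=P[rng.choice(len(P),3,False)];n=np.cross(a[1]-a[0],a[2]-a[0]);L=np.linalg.norm(n)
        if L<1e-6: continue
        n/=L
        if abs(n[2])<.9: continue
        i=np.abs((P-a[0])@n)<2
        if best is None or i.sum()>best.sum():best=i
    Q=P[best];A=np.c_[Q[:,:2],np.ones(len(Q))];c=np.linalg.lstsq(A,Q[:,2],rcond=None)[0]
    rc=cv2.minAreaRect(Q[:,:2].astype(np.float32))
    sl=np.hypot(*c[:2]);down=np.degrees(np.arctan2(-c[1],-c[0]))
    print(name,len(P),len(Q),'rect',np.round(rc[0],1),np.round(rc[1],1),round(rc[2],1),'slope',round(sl,3),'downdir',round(down,1),'z@c',round(float(c@[*rc[0],1]),1))
    return rc,down
E
python3 - <<'E'
from meas import *
d=pickle.load(open("s0.pkl","rb"))
W={'scene':dict(blue=(215,235,280,285),white=(350,125,397,168),rail=(262,168,352,218),stand=(370,190,410,240),pad=(308,218,375,275)),
'side':dict(blue=(320,255,368,298),white=(262,150,294,184),rail=(285,188,310,248),stand=(332,160,365,195),pad=(330,200,382,228))}
al={}
for v in W:
    s=d[v];hsv=cv2.cvtColor(s['image'],cv2.COLOR_RGB2HSV).astype(int);H,S,V=hsv[...,0],hsv[...,1],hsv[...,2]
    for o,(x0,y0,x1,y1) in W[v].items():
        b=np.zeros(H.shape,bool);b[y0:y1,x0:x1]=1
        if o=='blue': m=b&(((H>100)&(H<130)&(S>110))|((H>18)&(H<35)&(S>100)))
        elif o=='rail': m=b&((H<8)|(H>172))&(S>120)
        else: m=b
        P,px=cloud(s,m)
        if o=='white': P=P[P[:,2]>6]
        if o=='stand': P=P[(P[:,2]>78)&(P[:,2]<90)]
        if o=='pad':
            m2=b&(V<75);n,l,st,ce=cv2.connectedComponentsWithStats(m2.astype(np.uint8));k=1+np.argmax(st[1:,4]);P,_=cloud(s,l==k)
        al.setdefault(o,[]).append(P)
        if o in('blue','white'): wedge(P,v+' '+o)
        else:
            rc=cv2.minAreaRect(P[:,:2].astype(np.float32));print(v,o,len(P),np.round(rc[0],1),np.round(rc[1],1),round(rc[2],1),P[:,2].min().round(),P[:,2].max().round())
            if o=='rail':
                T=P[P[:,2]>30];rc=cv2.minAreaRect(T[:,:2].astype(np.float32));print('  top',np.round(rc[0],1),np.round(rc[1],1),round(rc[2],1))
for o in('blue','white'): wedge(np.vstack(al[o]),o)
pickle.dump(al,open('al.pkl','wb'))
E
```

```text
scene blue 880 514 rect [ 475.8 -242.4] [99.3 54.4] 18.8 slope 0.177 downdir 19.9 z@c 35.0
scene white 598 284 rect [443.5 265.3] [50.4 98. ] 10.6 slope 0.197 downdir -65.7 z@c 33.6
scene rail 1170 [426.9  14.1] [200.6  47. ] 68.9 -0.0 41.0
  top [426.7  11.6] [195.9  45.8] 69.3
scene stand 406 [669.   92.5] [ 45.8 138.9] 72.0 78.0 90.0
scene pad 1041 [608.4 -35.3] [ 68.8 118.1] 77.5 7.0 20.0
side blue 709 441 rect [ 477.8 -243.7] [100.6  55.7] 19.4 slope 0.178 downdir 16.2 z@c 33.9
side white 363 193 rect [443.  263.7] [ 50.8 101.2] 9.6 slope 0.2 downdir -69.2 z@c 33.3
side rail 702 [426.9  16.6] [209.8  48.2] 69.1 -1.0 38.0
  top [425.8   7.8] [192.6  44. ] 69.1
side stand 172 [638.8 100. ] [44.2 70.3] 80.0 78.0 86.0
side pad 485 [609.4 -34.9] [ 64.7 112.7] 76.7 7.0 17.0
blue 1589 886 rect [ 477.1 -243.4] [101.   56.7] 18.3 slope 0.184 downdir 26.2 z@c 34.2
white 961 459 rect [443.3 264.2] [ 51.3 101.4] 10.5 slope 0.17 downdir -81.9 z@c 33.0
```

```bash
cat > plan.py <<'E'
from h import *
from bench import sensors
def go(p,yaw,tilt=0,q=True):
    """target TCP p (mm), yaw = direction of tool y in world deg, tool x down; tilt about tool y applied after"""
    s=sensors.sense();T=R.from_euler('xyz',s['tcp_rot'],degrees=True)
    x=np.array([0,0,-1.]);y=np.array([np.cos(np.radians(yaw)),np.sin(np.radians(yaw)),0]);z=np.cross(x,y)
    G=R.from_matrix(np.c_[x,y,z])*R.from_rotvec([0,tilt,0],degrees=True)
    M=T.as_matrix();ty=np.degrees(np.arctan2(M[1,1],M[0,1]))
    print('t',round(s['time'],2),'q',s['joint_pos'].round(0),'tcp',s['tool_pos'].round(1),'y-yaw',ty.round(1),'gap',s['finger_gap'].round(1),'F',s['ft_force'].round(1))
    dp=(np.array(p)-s['tool_pos'])
    print(' shift cm in present tool axes',(T.inv().apply(dp)/10).round(2),' in goal axes',(G.inv().apply(dp)/10).round(2),' rotvec',(T.inv()*G).as_rotvec(degrees=True).round(2))
E
python3 - <<'E'
from plan import *
s=sensors.sense();print(R.from_euler('xyz',s['tcp_rot'],degrees=True).as_matrix().round(2))
go((443,264,200),-169.4);go((443,264,200),10.6)
go((477,-243,150),-71.2);go((477,-243,150),108.8)
E
```

```text
[[-0.    0.23  0.97]
 [-0.    0.97 -0.23]
 [-1.   -0.   -0.  ]]Traceback (most recent call last):
  File "<stdin>", line 3, in <module>
  File "plan.py", line 9, in go
    print('t',round(s['time'],2),'q',s['joint_pos'].round(0),'tcp',s['tool_pos'].round(1),'y-yaw',ty.round(1),'gap',s['finger_gap'].round(1),'F',s['ft_force'].round(1))
                                                                                                                    ^^^^^^^^^^^^^^^^^^^^^
AttributeError: 'float' object has no attribute 'round'
```

```bash
sed -i "s/s\['finger_gap'\].round(1)/round(float(s['finger_gap']),1)/" plan.py; python3 - <<'E'
from plan import *
go((460,120,200),-71.2)
E
```

```text
t 0.15 q [72.  8. 85.  0. 87. -5.] tcp [139.4 583.1 202.3] y-yaw 76.5 gap 85.2 F [-0.3 -0.7 -0.1]
 shift cm in present tool axes [  0.28 -37.58  41.95]  in goal axes [  0.23  54.17 -15.42]  rotvec [1.4775e+02 1.0000e-01 4.0000e-02]
```

>>> drive_tool(moves=[0,-2.2,2.4,0,0,0,0,-2.2,2.4,0,0,0,0,-2.2,2.4,0,0,0,0,-2.2,2.5,0,0,0,0,-2.2,2.5,0,0,0,0,-2.2,2.5,0,0,0,0,-2.2,2.5,0,0,0,0,-2.2,2.5,0,0,0,0,-2.2,2.5,0,0,0,0,-2.2,2.5,0,0,0,0,-2.2,2.5,0,0,0,0,-2.2,2.5,0,0,0,0,-2.2,2.5,0,0,0,0,-2.2,2.5,0,0,0,0,-2.2,2.5,0,0,0,0,-2.2,2.5,0,0,0,0,-2.2,2.5,0,0,0], hand=8.0)

```text
time: 1.57
tool_pos: [463.5, 120.0, 202.9]
tcp_rot: [166.6, 90.0, 153.1]
ft_force: [0.5, 0.7, 0.7]
finger_gap: 80.2
```

>>> drive_tool(moves=[0,0,0,7,0,0,0,0,0,7,0,0,0,0,0,7,0,0,0,0,0,7,0,0,0,0,0,7,0,0,0,0,0,7,0,0,0,0,0,7,0,0,0,0,0,7,0,0,0,0,0,7,0,0,0,0,0,7,0,0,0,0,0,7,0,0,0,0,0,7,0,0,0,0,0,7,0,0,0,0,0,7,0,0,0,0,0,7,0,0,0,0,0,7,0,0,0,0,0,7,0,0,0,0,0,7,0,0,0,0,0,7,0,0,0,0,0,7,0,0])

```text
time: 3.23
tool_pos: [462.7, 121.6, 202.8]
tcp_rot: [-17.1, 90.0, -170.9]
ft_force: [-1.1, -0.8, 0.7]
finger_gap: 80.1
```

```bash
python3 - <<'E'
from plan import *
go((477,-243,150),-71.2)
E
```

```text
t 3.23 q [  9. -12. 104.  -0.  88.  72.] tcp [462.7 121.6 202.8] y-yaw -63.8 gap 80.1 F [-1.1 -0.8  0.7]
 shift cm in present tool axes [ 5.28 33.34 14.81]  in goal axes [ 5.28 34.97 10.4 ]  rotvec [7.4  0.03 0.01]
```

>>> drive_tool(moves=[0,0,0,3.7,0,0,0,0,0,3.7,0,0,0.3,2.5,0.75,0,0,0,0.3,2.5,0.75,0,0,0,0.3,2.5,0.75,0,0,0,0.3,2.5,0.75,0,0,0,0.3,2.5,0.75,0,0,0,0.3,2.5,0.75,0,0,0,0.3,2.5,0.75,0,0,0,0.3,2.5,0.75,0,0,0,0.3,2.5,0.75,0,0,0,0.3,2.5,0.75,0,0,0,0.3,2.5,0.75,0,0,0,0.3,2.5,0.75,0,0,0,0.3,2.5,0.75,0,0,0,0.3,2.5,0.75,0,0,0,0,0,0,0,0,0,0,0,0,0,0,0])

```text
time: 4.73
tool_pos: [478.0, -244.3, 160.4]
tcp_rot: [-54.4, 89.9, 144.6]
ft_force: [0.4, 1.1, -0.7]
finger_gap: 80.3
```

```bash
cat > look.py <<'E'
import sys
from plan import *
from bench import snapshot
def wrist(name):
    st=sensors.sense();tool=(st['tool_pos'],st['tcp_rot']);s=snapshot('wrist')
    cv2.imwrite(f'pics/{name}.png',s['image'][:,:,::-1]);return s,tool
E
python3 - <<'E'
from look import *
from meas import wedge
s,t=wrist('w1')
hsv=cv2.cvtColor(s['image'],cv2.COLOR_RGB2HSV).astype(int);H,S,V=hsv[...,0],hsv[...,1],hsv[...,2]
m=(((H>100)&(H<130)&(S>110))|((H>18)&(H<35)&(S>100)))
P,_=cloud(s,m,t);P=P[np.hypot(P[:,0]-477,P[:,1]+243)<90];wedge(P,'blue')
go((477,-243,4),-71.2)
E
```

```text
blue 7620 6214 rect [ 476.9 -242.5] [100.5  54.9] 18.3 slope 0.181 downdir 18.2 z@c 35.8
t 4.78 q [-32.  -1.  98.   0.  83.  38.] tcp [ 478.2 -243.4  160.6] y-yaw -70.9 gap 80.4 F [-0.2  0.6 -0.2]
 shift cm in present tool axes [15.66 -0.05  0.09]  in goal axes [15.66 -0.07  0.1 ]  rotvec [0.28 0.03 0.07]
```

View pics/w1.png

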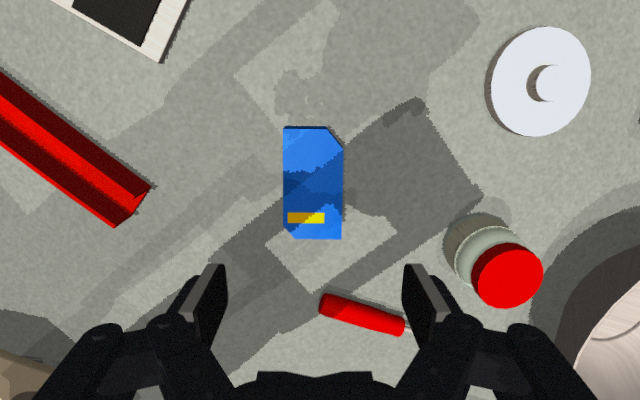

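The wrist view shows blue at (313,183), square between the jaws, with the yellow stripe nearest the hand. The jar is at (507,275), so I'll check its clearance.

```bash
python3 - <<'E'
from h import *
d=pickle.load(open("s0.pkl","rb"))
print(onplane(d['scene'],[(174,296),(195,247),(231,356)],80)[0:1],onplane(d['scene'],[(195,247)],10),onplane(d['side'],[(375,325)],80),onplane(d['side'],[(305,312)],15))
E
```

```text
[[ 459.02068361 -427.06502287   80.        ]] [[ 346.59226681 -307.62126515   10.        ]] [[ 465.90530222 -430.36949418   80.        ]] [[ 342.16897751 -306.31335571   15.        ]]
```

>>> drive_tool(moves=[2,0,0.1,0,0,0,2,0,0,0,0,0,2,0,0,0,0,0,2,0,0,0,0,0,2,0,0,0,0,0,2,0,0,0,0,0,1.5,0,0,0,0,0,1.0,0,0,0,0,0,0.6,0,0,0,0,0,0.3,0,0,0,0,0,0,0,0,0,0,0,0,0,0,0,0,0], hand=8.0)

```text
time: 5.78
tool_pos: [478.3, -244.0, 8.0]
tcp_rot: [129.7, 89.9, -31.1]
ft_force: [0.0, -0.7, 0.9]
finger_gap: 80.2
```

>>> drive_tool(moves=[0,0,0,0,0,0,0,0,0,0,0,0,0,0,0,0,0,0,0,0,0,0,0,0,0,0,0,0,0,0,0,0,0,0,0,0,0,0,0,0,0,0,0,0,0,0,0,0], hand=4.8, grip_force=40)

```text
time: 6.45
tool_pos: [477.6, -243.8, 7.1]
tcp_rot: [-84.8, 90.0, 114.4]
ft_force: [-0.0, 0.5, 0.1]
finger_gap: 47.9
```

```bash
python3 - <<'E'
from look import *
s,t=wrist('w2')
E
```

```text
(no output)
```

View pics/w2.png

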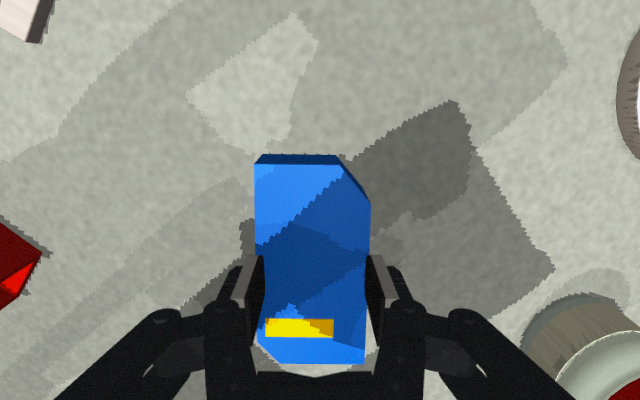

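>>> drive_tool(moves=[0,0,0,0,0,0,0,0,0,0,0,0,0,0,0,0,0,0,0,0,0,0,0,0], hand=3.5, grip_force=40)

```text
time: 6.83
tool_pos: [477.7, -243.8, 7.2]
tcp_rot: [169.3, 90.0, 8.4]
ft_force: [-0.8, 0.1, 1.7]
finger_gap: 35.1
```

```bash
python3 - <<'E'
from look import *
s,t=wrist('w3')
from bench import snapshot
a=snapshot('side')['image'][230:310,300:406,::-1]
cv2.imwrite('pics/side3.png',cv2.resize(a,(636,480)))
E
```

```text
(no output)
```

View pics/w3.png

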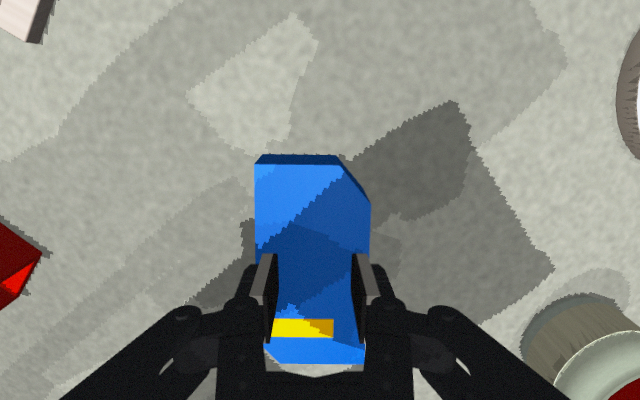

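View pics/side3.png

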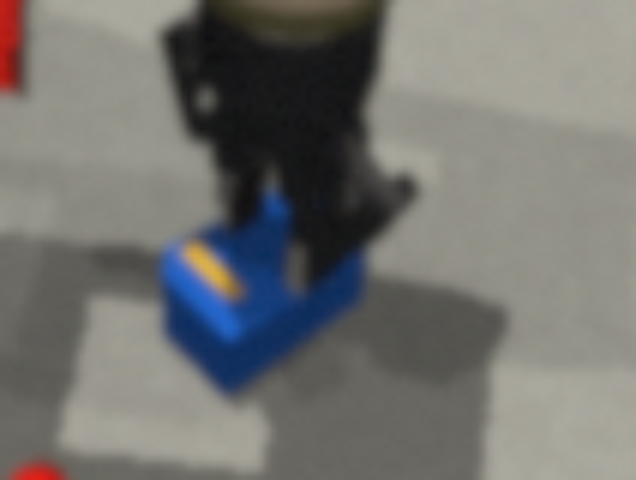

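```bash
python3 - <<'E'
from look import *
s,t=wrist('w4')
Z=s['z_map'];V=s['image'].max(2)
m=np.zeros(Z.shape,bool);m[250:330,240:385]=1
P,px=cloud(s,m,t)
T=R.from_euler('xyz',t[1],degrees=True)
Q=T.inv().apply(P-t[0])
for x0,y0 in [(268,258),(272,300),(265,340),(358,258),(315,250),(300,330)]:
    i=np.argmin(np.hypot(px[:,0]-x0,px[:,1]-y0));print((x0,y0),'tool',Q[i].round(1),'world',P[i].round(1))
# finger pixels: dark
dm=V[px[:,1],px[:,0]]<70
print('max tool x of dark',np.percentile(Q[dm,0],[50,90,99,100]).round(1))
g=(V>90)&(V<200);gr=s['image'].astype(int);gray=(abs(gr[...,0]-gr[...,2])<25)
gm=gray[px[:,1],px[:,0]]&(px[:,0]>250)&(px[:,0]<375)
print(np.percentile(Q[gm],[1,50,99],axis=0).round(1))
E
```

```text
(268, 258) tool [-39.1 -20.9 -11.7] world [ 481.9 -220.2   46.3]
(272, 300) tool [-54.2 -17.8  -0.2] world [ 472.1 -226.8   61.4]
(265, 340) tool [-66.4 -19.3   4.6] world [ 467.  -227.    73.6]
(358, 258) tool [-38.8  19.1 -11.6] world [ 494.9 -258.    46. ]
(315, 250) tool [-26.7   0.   -9.4] world [ 486.6 -240.7   33.8]
(300, 330) tool [-33.7  -7.5  31.5] world [ 445.5 -247.    40.9]
max tool x of dark [-62.8 -40.6 -31.8   6.6]
[[-86.3 -36.9 -12.9]
 [-58.1 -17.8 -10.7]
 [  6.6  34.1  15.3]]
```

The fingers closed to 35 mm without touching anything. In the depth map the real fingertips end about 38 mm short of the reported TCP, at world z of about 46, just above the block. The side view agrees. I'll open and go lower in stages, watching the force.

>>> drive_tool(moves=[0,0,0,0,0,0,0,0,0,0,0,0,0,0,0,0,0,0,0,0,0,0,0,0,0,0,0,0,0,0,0,0,0,0,0,0,0.5,0,0,0,0,0,0.5,0,0,0,0,0,0.5,0,0,0,0,0,0.5,0,0,0,0,0,0,0,0,0,0,0], hand=8.0)

```text
time: 7.9
tool_pos: [476.5, -243.1, -14.7]
tcp_rot: [-51.7, 89.8, 147.4]
ft_force: [0.1, -0.4, -0.4]
finger_gap: 80.0
```

```bash
cat > tip.py <<'E'
from look import *
def tip(name):
    s,t=wrist(name);im=s['image'].astype(int);T=R.from_euler('xyz',t[1],degrees=True)
    m=np.zeros(im.shape[:2],bool);m[240:400,150:480]=1
    m&=(im.max(2)-im.min(2)<25)
    P,px=cloud(s,m,t);Q=T.inv().apply(P-t[0])
    k=(abs(Q[:,2])<16)&(abs(Q[:,1])<60)&(s['z_map'][px[:,1],px[:,0]]<200)
    Q=Q[k];P=P[k]
    for sg in(-1,1):
        a=Q[:,1]*sg>0
        print('finger',sg,'tool x 90,97,99,100%',np.percentile(Q[a,0],[90,97,99,100]).round(1),'inner |y|',np.percentile(abs(Q[a,1]),[1,50]).round(1))
    print('minz world',np.sort(P[:,2])[:200:40].round(1),'tcp',t[0].round(1),sensors.sense()['ft_force'].round(1))
E
python3 - <<'E'
from tip import *
tip('w5')
E
```

```text
finger -1 tool x 90,97,99,100% [-15.3 -14.8 -14.4 -13.4] inner |y| [ 0.9 40.8]
finger 1 tool x 90,97,99,100% [-15.5 -14.9 -14.5 -13.8] inner |y| [ 1.  40.2]
minz world [-1.2 -0.6 -0.5 -0.4 -0.3] tcp [ 476.5 -243.1  -14.7] [-0.4  0.1  0.1]
```

View pics/w5.png

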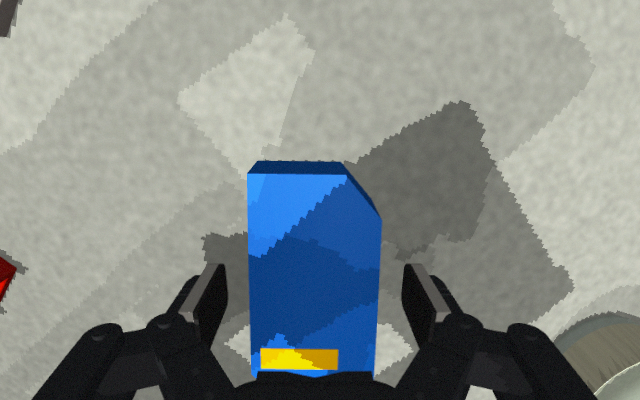

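Same finding here: the TCP reads -15 with zero force. At z = -33 the tips will be about 10 mm above the bench, so I'll go 18 mm lower and close.

>>> drive_tool(moves=[0.5,0,0,0,0,0,0.5,0,0,0,0,0,0.4,0,0,0,0,0,0.4,0,0,0,0,0,0,0,0,0,0,0,0,0,0,0,0,0])

```text
time: 8.45
tool_pos: [477.3, -243.5, -31.4]
tcp_rot: [-51.0, 89.9, 148.2]
ft_force: [1.0, 0.5, -0.5]
finger_gap: 79.8
```

>>> drive_tool(moves=[0,0,0,0,0,0,0,0,0,0,0,0,0,0,0,0,0,0,0,0,0,0,0,0,0,0,0,0,0,0,0,0,0,0,0,0,0,0,0,0,0,0,0,0,0,0,0,0], hand=4.5, grip_force=50)

```text
time: 9.12
tool_pos: [478.1, -243.9, -30.4]
tcp_rot: [141.2, 90.0, -19.6]
ft_force: [-1.4, 2.1, 5.5]
finger_gap: 54.6
```

```bash
python3 - <<'E'
from tip import *
tip('w6')
E
```

```text
finger -1 tool x 90,97,99,100% [-31.1 -30.5 -30.2 -29.3] inner |y| [ 1.1 41.2]
finger 1 tool x 90,97,99,100% [-31.  -30.4 -30.1 -28.9] inner |y| [ 1.1 41. ]
minz world [-1.4 -0.6 -0.4 -0.3 -0.3] tcp [ 478.1 -243.9  -30.4] [-0.4  1.8  5.9]
```

View pics/w6.png

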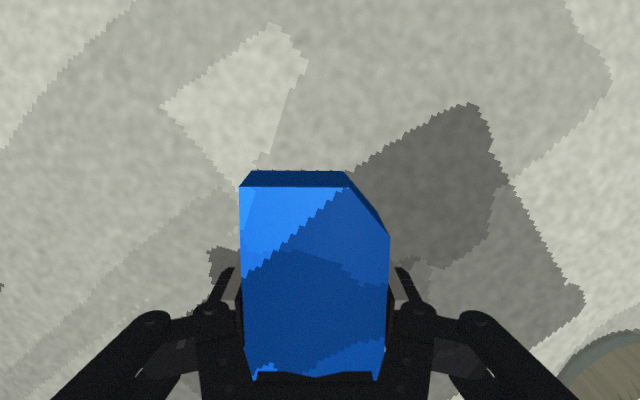

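>>> drive_tool(moves=[-0.5,0,0,0,0,0,-1,0,0,0,0,0,-2,0,0,0,0,0,-2.5,0,0,0,0,0,-2.5,0,0,0,0,0,-2.5,0,0,0,0,0,-1,0,0,0,0,0,0,0,0,0,0,0])

```text
time: 9.83
tool_pos: [479.6, -245.1, 92.6]
tcp_rot: [127.4, 89.7, -33.4]
ft_force: [0.7, -0.2, -3.5]
finger_gap: 54.2
```

```bash
python3 - <<'E'
from tip import *
go((609,-35,80),-102.6)
tip('w7')
E
```

```text
t 9.83 q [-33.   2. 103.  -0.  75.  38.] tcp [ 479.6 -245.1   92.6] y-yaw -70.9 gap 54.2 F [ 0.7 -0.2 -3.5]
 shift cm in present tool axes [  1.26 -15.61 -19.11]  in goal axes [  1.26 -23.33  -8.04]  rotvec [31.75 -0.28 -0.21]
finger -1 tool x 90,97,99,100% [-66.3 -51.9 -44.8 -37.9] inner |y| [ 0.9 37.4]
finger 1 tool x 90,97,99,100% [-66.6 -51.8 -45.1 -39. ] inner |y| [ 0.9 37.1]
minz world [130.4 133.8 135.2 136.5 137.8] tcp [ 479.6 -245.1   92.6] [ 0.3  0.2 -5.1]
```

View pics/w7.png

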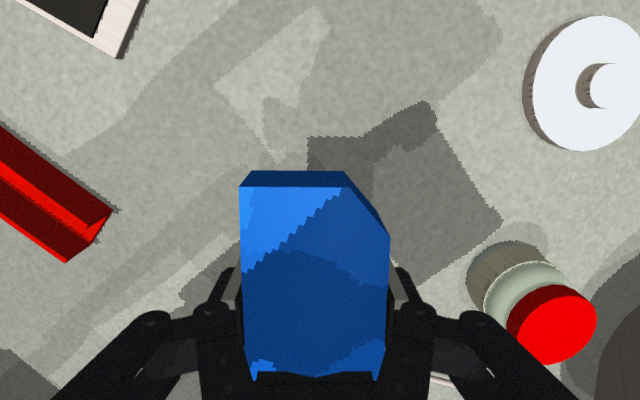

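>>> drive_tool(moves=[0,0,0,6.3,0,0,0,0,0,6.3,0,0,0,0,0,6.3,0,0,0,0,0,6.3,0,0,0,0,0,6.4,0,0,0,-2,-0.7,0,0,0,0,-2.5,-0.9,0,0,0,0,-2.5,-0.9,0,0,0,0,-2.5,-0.9,0,0,0,0,-2.5,-0.9,0,0,0,0,-2.5,-0.9,0,0,0,0,-2.5,-0.8,0,0,0,0,-2.5,-0.8,0,0,0,0,-2.3,-0.7,0,0,0,0,-1.4,-0.5,0,0,0,0,0,0,0,0,0,0,0,0,0,0,0])

```text
time: 11.3
tool_pos: [604.7, -34.0, 87.0]
tcp_rot: [13.4, 89.8, -178.9]
ft_force: [-0.4, -0.0, -4.6]
finger_gap: 54.4
```

```bash
python3 - <<'E'
from tip import *
go((609,-35,-16.5),-102.6)
tip('w8')
E
```

```text
t 11.3 q [-8. 13. 91. -0. 76. 94.] tcp [604.7 -34.   87. ] y-yaw -102.4 gap 54.4 F [-0.4 -0.  -4.6]
 shift cm in present tool axes [10.35 -0.   -0.47]  in goal axes [10.35  0.   -0.44]  rotvec [ 0.24  0.18 -0.04]
finger -1 tool x 90,97,99,100% [-66.5 -51.9 -44.8 -37.8] inner |y| [ 0.8 37.3]
finger 1 tool x 90,97,99,100% [-66.8 -52.1 -45.  -39.6] inner |y| [ 1.  36.9]
minz world [124.8 128.2 129.9 131.  132.2] tcp [604.7 -34.   87. ] [-0.5 -0.5 -4.1]
```

View pics/w8.png

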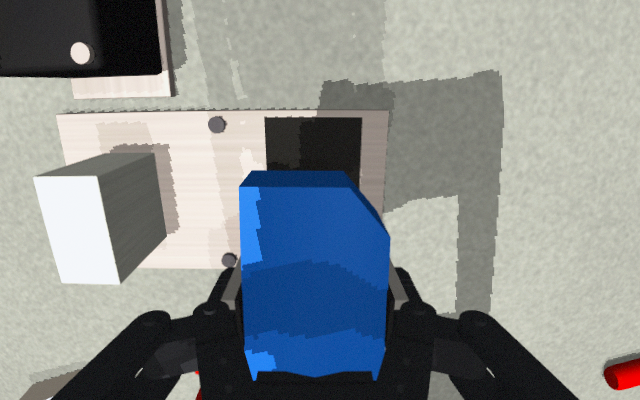

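>>> drive_tool(moves=[2,0,-0.45,0,0,0,2,0,0,0,0,0,2,0,0,0,0,0,1.5,0,0,0,0,0,1,0,0,0,0,0,0.7,0,0,0,0,0,0.5,0,0,0,0,0,0.3,0,0,0,0,0,0,0,0,0,0,0,0,0,0,0,0,0])

```text
time: 12.18
tool_pos: [610.8, -35.6, -10.1]
tcp_rot: [-177.1, 89.9, -9.5]
ft_force: [-0.6, -0.7, -4.5]
finger_gap: 54.4
```

```bash
python3 - <<'E'
from tip import *
go((609,-35,-17.4),-102.6)
E
```

```text
t 12.18 q [-8. 20. 94. -0. 66. 94.] tcp [610.8 -35.6 -10.1] y-yaw -102.5 gap 54.4 F [-0.6 -0.7 -4.5]
 shift cm in present tool axes [ 0.73 -0.02  0.19]  in goal axes [ 0.73 -0.02  0.19]  rotvec [ 0.14 -0.07  0.  ]
```

>>> drive_tool(moves=[0.3,0,0.2,0,0,0,0.3,0,0,0,0,0,0,0,0,0,0,0,0,0,0,0,0,0])

```text
time: 12.52
tool_pos: [608.0, -34.9, -17.1]
tcp_rot: [2.4, 90.0, 169.9]
ft_force: [0.4, 0.5, -4.6]
finger_gap: 54.7
```

>>> drive_tool(moves=[0.1,0,0,0,0,0,0,0,0,0,0,0])

```text
time: 12.68
tool_pos: [608.4, -35.0, -17.3]
tcp_rot: [-172.0, 90.0, -4.4]
ft_force: [-3.1, -0.1, 0.5]
finger_gap: 54.2
```

>>> drive_tool(moves=[0,0,0,0,0,0,0,0,0,0,0,0,0,0,0,0,0,0,0,0,0,0,0,0,0,0,0,0,0,0,-0.5,0,0,0,0,0,-1.5,0,0,0,0,0,-3,0,0,0,0,0,-3.5,0,0,0,0,0,-3.5,0,0,0,0,0,-3.5,0,0,0,0,0,-3,0,0,0,0,0,-2,0,0,0,0,0,0,0,0,0,0,0,0,0,0,0,0,0], hand=7.4)

```text
time: 13.93
tool_pos: [609.5, -35.2, 189.6]
tcp_rot: [-175.8, 89.8, -8.3]
ft_force: [0.8, -0.6, -1.5]
finger_gap: 73.8
```

```bash
python3 - <<'E'
from tip import *
from meas import wedge
def bluefit(s,t=None,c=(609,-35)):
    hsv=cv2.cvtColor(s['image'],cv2.COLOR_RGB2HSV).astype(int);H,S,V=hsv[...,0],hsv[...,1],hsv[...,2]
    m=(((H>100)&(H<130)&(S>110))|((H>18)&(H<35)&(S>100)))
    P,_=cloud(s,m,t);P=P[np.hypot(P[:,0]-c[0],P[:,1]-c[1])<90];P=P[P[:,2]>15];wedge(P,'blue')
from bench import snapshot
s,t=wrist('w9');pickle.dump((s,t),open('w9.pkl','wb'));bluefit(s,t)
for v in('scene','side'):
    s2=snapshot(v);bluefit(s2);pickle.dump(s2,open(v+'9.pkl','wb'))
# stand top from wrist
P,_=cloud(s,np.ones((400,640),bool),t)
k=(abs(P[:,2]-83)<4)&(np.hypot(P[:,0]-639,P[:,1]-100)<55);rc=cv2.minAreaRect(P[k][:,:2].astype(np.float32));print('stand',rc,P[k][:,2].mean())
go((443.3,264.5,100),10.5)
E
```

```text
blue 6923 5611 rect [607.7 -34.6] [ 54.8 100. ] 77.7 slope 0.181 downdir -13.2 z@c 48.8
blue 818 474 rect [606.9 -36.7] [53.7 98.1] 76.2 slope 0.174 downdir -24.4 z@c 48.0
blue 1009 247 rect [608.  -37.2] [55.3 97.6] 76.3 slope 0.199 downdir -22.7 z@c 46.7
stand ((639.3687133789062, 102.71958923339844), (41.41145706176758, 68.94464111328125), 77.67772674560547) 83.63832509322016
t 14.08 q [-8.  9. 85. -0. 86. 94.] tcp [607.2 -34.9 185.4] y-yaw -102.5 gap 74.2 F [ 0.3  0.4 -0.3]
 shift cm in present tool axes [  8.59 -25.7   22.44]  in goal axes [  8.54 -10.66 -32.43]  rotvec [-1.1295e+02  1.1000e-01  1.4000e-01]
```

View pics/w9.png

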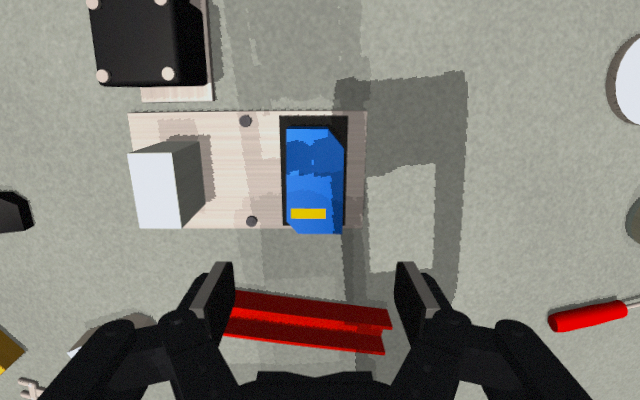

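The wrist picture shows blue flat on the pad at (314,178), centred to within about 1 mm, slope falling towards rig +x. White is next.

>>> drive_tool(moves=[0,0,0,-7,0,0,0,0,0,-7,0,0,0,0,0,-7,0,0,0,0,0,-7,0,0,0,0,0,-7,0,0,0,0,0,-7,0,0,0,0,0,-7,0,0,0,0,0,-7,0,0,0,0,0,-7,0,0,0,0,0,-7,0,0,0,0,0,-7,0,0,0,0,0,-7,0,0,0,0,0,-7,0,0,0,0,0,-7,0,0,0,0,0,-7,0,0,0,0,0,-7,0,0], hand=8.0)

```text
time: 15.42
tool_pos: [607.1, -34.9, 184.9]
tcp_rot: [-108.0, 89.8, 171.9]
ft_force: [-0.7, 0.1, -0.5]
finger_gap: 80.0
```

>>> drive_tool(moves=[0,-0.7,-2,0,0,0,0.3,-0.8,-2.5,0,0,0,0.3,-0.8,-2.5,0,0,0,0.3,-0.8,-2.5,0,0,0,0.3,-0.8,-2.5,0,0,0,0.3,-0.8,-2.5,0,0,0,0.3,-0.8,-2.5,0,0,0,0.3,-0.8,-2.5,0,0,0,0.3,-0.8,-2.5,0,0,0,0.3,-0.8,-2.5,0,0,0,0,-0.8,-2.5,0,0,0,0,-0.8,-2.5,0,0,0,0,-0.8,-2.5,0,0,0,0,0,0,0,0,0,0,0,0,0,0,0])

```text
time: 16.67
tool_pos: [452.0, 264.0, 158.5]
tcp_rot: [-73.3, 89.8, -153.6]
ft_force: [0.2, -0.0, 0.3]
finger_gap: 79.8
```

```bash
python3 - <<'E'
from tip import *
from meas import wedge
s,t=wrist('w10')
P,px=cloud(s,np.ones((400,640),bool),t)
k=(np.hypot(P[:,0]-443,P[:,1]-264)<70)&(P[:,2]>10)&(P[:,2]<60);wedge(P[k],'white')
go((443.3,264.5,-27),10.5)
E
```

```text
white 5391 5220 rect [443.7 265.4] [ 50.2 100.6] 10.5 slope 0.18 downdir -79.9 z@c 35.8
t 16.72 q [ 25.  -3. 100.  -0.  82.  15.] tcp [452.7 263.2 158.7] y-yaw 9.6 gap 80.4 F [0.2 0.7 0.1]
 shift cm in present tool axes [18.57 -0.86 -0.3 ]  in goal axes [18.57 -0.9  -0.3 ]  rotvec [-0.87  0.06  0.13]
```

View pics/w10.png

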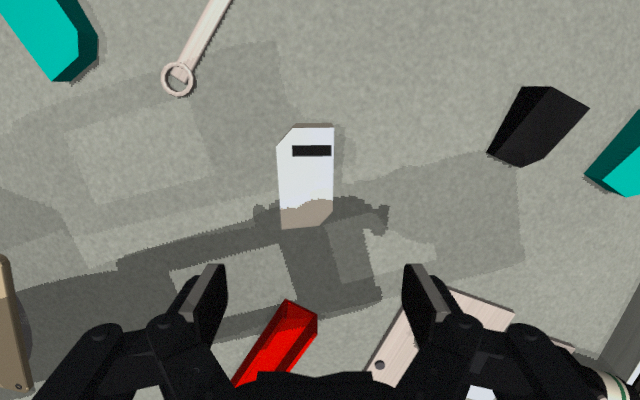

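>>> drive_tool(moves=[0,-0.85,-0.35,-0.9,0,0,2.5,0,0,0,0,0,2.5,0,0,0,0,0,2.5,0,0,0,0,0,2.5,0,0,0,0,0,2.5,0,0,0,0,0,2,0,0,0,0,0,1.5,0,0,0,0,0,1,0,0,0,0,0,0.8,0,0,0,0,0,0.5,0,0,0,0,0,0,0,0,0,0,0,0,0,0,0,0,0])

```text
time: 17.8
tool_pos: [445.1, 265.6, -22.4]
tcp_rot: [106.9, 90.0, 27.3]
ft_force: [0.1, -0.1, 0.4]
finger_gap: 80.0
```

```bash
python3 - <<'E'
from tip import *
go((443.5,265.2,-27),10.5)
E
```

```text
t 17.8 q [ 25.   9. 109.   0.  62.  15.] tcp [445.1 265.6 -22.4] y-yaw 10.4 gap 80.0 F [ 0.1 -0.1  0.4]
 shift cm in present tool axes [ 0.46 -0.16  0.01]  in goal axes [ 0.46 -0.16  0.01]  rotvec [-0.06 -0.01 -0.04]
```

>>> drive_tool(moves=[0.4,-0.15,0,0,0,0,0,0,0,0,0,0])

```text
time: 17.97
tool_pos: [443.3, 265.4, -26.6]
tcp_rot: [105.8, 90.0, 26.3]
ft_force: [-0.6, -0.4, -0.6]
finger_gap: 79.9
```

>>> drive_tool(moves=[0,0,0,0,0,0,0,0,0,0,0,0,0,0,0,0,0,0,0,0,0,0,0,0,0,0,0,0,0,0,0,0,0,0,0,0,0,0,0,0,0,0,0,0,0,0,0,0], hand=4, grip_force=50)

```text
time: 18.63
tool_pos: [443.5, 265.5, -26.4]
tcp_rot: [108.1, 90.0, 28.6]
ft_force: [-1.1, -0.8, 5.7]
finger_gap: 49.3
```

```bash
python3 - <<'E'
from tip import *
go((443.5,265.2,100),10.5)
E
```

```text
t 18.63 q [ 25.   9. 110.   0.  62.  15.] tcp [443.5 265.5 -26.4] y-yaw 10.4 gap 49.3 F [-1.1 -0.8  5.7]
 shift cm in present tool axes [-12.64   0.     0.02]  in goal axes [-1.264e+01 -1.000e-02  2.000e-02]  rotvec [-0.05 -0.01 -0.04]
```

>>> drive_tool(moves=[-0.5,0,0,0,0,0,-1.5,0,0,0,0,0,-3,0,0,0,0,0,-3,0,0,0,0,0,-3,0,0,0,0,0,-2.5,0,0,0,0,0,-1.5,0,0,0,0,0,0,0,0,0,0,0])

```text
time: 19.3
tool_pos: [445.5, 266.3, 127.4]
tcp_rot: [104.3, 89.6, 24.8]
ft_force: [-1.1, 0.6, -1.9]
finger_gap: 49.4
```

>>> drive_tool(moves=[0,0,0,7,0,0,0,0,0,7,0,0,0,0,0,7,0,0,0,0,0,7,0,0,0,0,0,7,0,0,0,0,0,7,0,0,0,0,0,7,0,0,0,0,0,7,0,0,0,0,0,7,0,0,0,0,0,7,0,0,0,0,0,7,0,0,0,0,0,7,0,0,0,0,0,7,0,0,0,0,0,7,0,0,0,0,0,7,0,0,0,0,0,7,0,0,0,0,0,0,0,0])

```text
time: 20.72
tool_pos: [442.0, 264.7, 121.0]
tcp_rot: [37.2, 89.8, -154.7]
ft_force: [0.5, 0.5, -2.3]
finger_gap: 49.4
```

```bash
python3 - <<'E'
from tip import *
go((603.1,-34,130),-102.6)
E
```

```text
t 20.72 q [ 25.  -2. 104.  -0.  78. 127.] tcp [442.  264.7 121. ] y-yaw -101.9 gap 49.4 F [ 0.5  0.5 -2.3]
 shift cm in present tool axes [ -0.9   25.91 -21.92]  in goal axes [ -0.9   25.63 -22.24]  rotvec [ 0.7   0.14 -0.11]
```

>>> drive_tool(moves=[0,0,0,0.7,0,0,0,1.5,-1.3,0,0,0,-0.1,2.2,-1.9,0,0,0,-0.1,2.2,-1.9,0,0,0,-0.1,2.2,-1.9,0,0,0,-0.1,2.2,-1.9,0,0,0,-0.1,2.2,-1.9,0,0,0,-0.1,2.2,-1.9,0,0,0,-0.1,2.2,-1.9,0,0,0,-0.1,2.2,-1.9,0,0,0,-0.1,2.2,-1.9,0,0,0,0,2.2,-1.9,0,0,0,0,1.6,-1.5,0,0,0,0,0.5,-0.4,0,0,0,0,0,0,0,-5.1,0,0,0,0,0,-5.1,0,0,0,0,0,0,0,0,0,0,0,0,0])

```text
time: 22.22
tool_pos: [605.3, -31.8, 129.0]
tcp_rot: [-0.1, 79.6, 167.8]
ft_force: [0.1, -0.3, -1.8]
finger_gap: 49.2
```

```bash
python3 - <<'E'
from tip import *
go((603.1,-34,130),-102.5,-10.2)
from bench import snapshot
s,t=wrist('w11')
s2=snapshot('side');cv2.imwrite('pics/side11.png',cv2.resize(s2['image'][100:250,250:450,::-1],(800,600)))
E
```

```text
t 22.22 q [-8. 22. 77.  1. 92. 94.] tcp [605.3 -31.8 129. ] y-yaw -102.1 gap 49.2 F [ 0.1 -0.3 -1.8]
 shift cm in present tool axes [-0.07  0.26  0.18]  in goal axes [-0.07  0.26  0.18]  rotvec [ 0.37  0.22 -0.05]
```

View pics/w11.png

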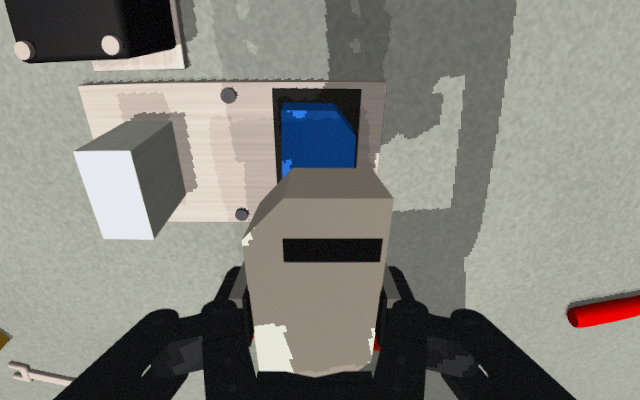

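View pics/side11.png

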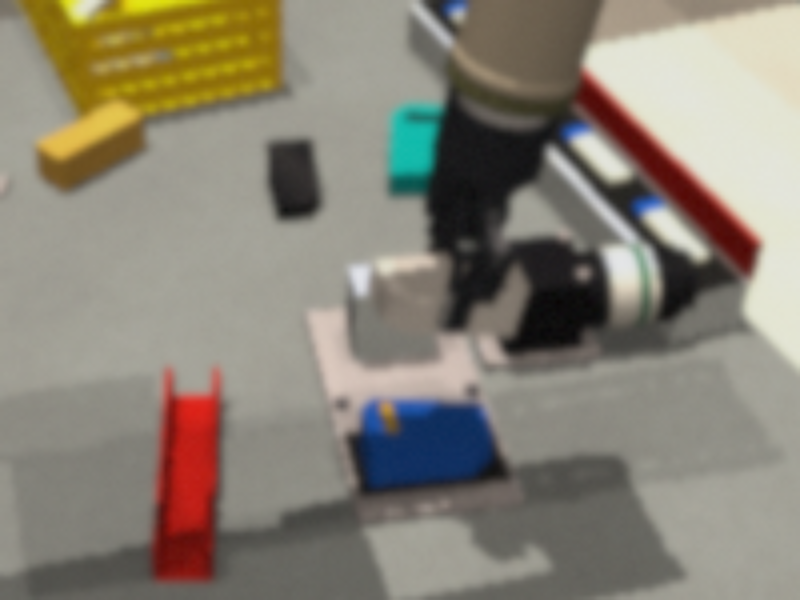

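>>> drive_tool(moves=[0,0.25,0.2,0.4,0.2,0,1.97,0,-0.35,0,0,0,1.97,0,-0.35,0,0,0,1.97,0,-0.36,0,0,0,1.97,0,-0.36,0,0,0,0.98,0,-0.18,0,0,0,0.5,0,-0.09,0,0,0,0,0,0,0,0,0,0,0,0,0,0,0])

```text
time: 23.07
tool_pos: [604.2, -34.3, 38.8]
tcp_rot: [0.4, 80.1, 167.7]
ft_force: [-0.4, -0.3, -2.0]
finger_gap: 49.3
```

```bash
python3 - <<'E'
from tip import *
go((603.1,-34,22),-102.5,-10.2)
E
```

```text
t 23.07 q [-9. 26. 82.  1. 82. 94.] tcp [604.2 -34.3  38.8] y-yaw -102.6 gap 49.3 F [-0.4 -0.3 -2. ]
 shift cm in present tool axes [ 1.67 -0.01 -0.17]  in goal axes [ 1.67 -0.   -0.18]  rotvec [-0.14 -0.31 -0.04]
```

>>> drive_tool(moves=[0.6,0,-0.07,0,-0.3,0,0.4,0,-0.05,0,0,0,0.3,0,-0.05,0,0,0,0,0,0,0,0,0,0,0,0,0,0,0])

```text
time: 23.48
tool_pos: [602.8, -34.1, 23.9]
tcp_rot: [0.4, 79.7, 167.8]
ft_force: [-0.7, -0.0, -2.3]
finger_gap: 49.2
```

>>> drive_tool(moves=[0.1,0,-0.02,0,0,0,0,0,0,0,0,0])

```text
time: 23.65
tool_pos: [603.2, -34.2, 23.2]
tcp_rot: [0.4, 79.7, 167.7]
ft_force: [0.2, 0.2, -2.3]
finger_gap: 49.1
```

>>> drive_tool(moves=[0.15,0,-0.02,0,0,0,0,0,0,0,0,0])

```text
time: 23.82
tool_pos: [603.4, -34.2, 22.1]
tcp_rot: [0.4, 79.7, 167.7]
ft_force: [1.1, 0.2, -0.7]
finger_gap: 48.8
```

>>> drive_tool(moves=[0.05,0,-0.01,0,0,0,0,0,0,0,0,0])

```text
time: 23.98
tool_pos: [603.4, -34.2, 22.0]
tcp_rot: [0.4, 79.7, 167.7]
ft_force: [-1.5, -0.4, 4.7]
finger_gap: 49.1
```

>>> drive_tool(moves=[0,0,0,0,0,0,0,0,0,0,0,0,0,0,0,0,0,0,0,0,0,0,0,0,0,0,0,0,0,0,-0.5,0,0,0,0,0,-1.5,0,0,0,0,0,-2.5,0,0,0,0,0,-3,0,0,0,0,0,-3.5,0,0,0,0,0,-2.5,0,0,0,0,0,0,0,0,0,5,0,0,0,0,0,5.2,0,0,0,0,0,0,0], hand=7)

```text
time: 25.15
tool_pos: [623.1, -38.3, 152.2]
tcp_rot: [30.6, 89.8, -162.0]
ft_force: [-2.0, -0.8, -1.8]
finger_gap: 70.3
```

```bash
python3 - <<'E'
from tip import *
from meas import wedge
s,t=wrist('w12')
P,px=cloud(s,np.ones((400,640),bool),t)
k=(np.hypot(P[:,0]-608,P[:,1]+35)<75)&(P[:,2]>70)&(P[:,2]<100)
Q=P[k];wedge(Q,'whitetop');Q=Q[abs(Q[:,2]-83)<6]
c=np.linalg.lstsq(np.c_[Q[:,:2]-Q[:,:2].mean(0),np.ones(len(Q))],Q[:,2],rcond=None)[0];print('tilt deg',np.degrees(c[:2]),c[2])
go((613,-36,100),-102.5)
E
```

```text
whitetop 7510 7495 rect [613.7 -36.2] [ 50.3 101.6] 77.2 slope 0.001 downdir 67.7 z@c 83.3
tilt deg [-0.01209878 -0.03137228] 83.28786022778503
t 25.2 q [-8. 13. 84. -0. 83. 94.] tcp [623.8 -38.6 153.2] y-yaw -102.6 gap 69.8 F [-0.8 -0.2  0.1]
 shift cm in present tool axes [ 5.32 -0.02  1.08]  in goal axes [ 5.32 -0.02  1.11]  rotvec [-0.12  0.28 -0.08]
```

View pics/w12.png

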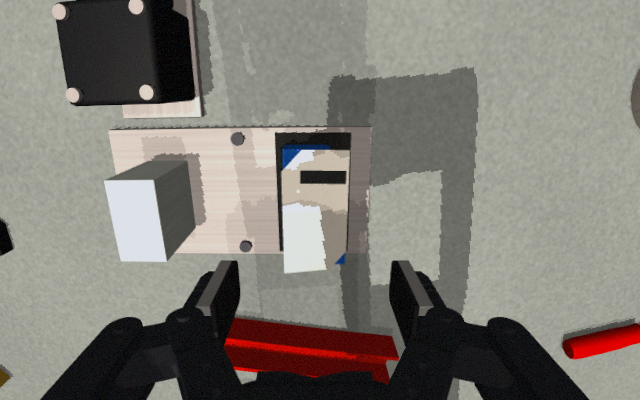

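The pile is level: tilt under 0.1°, top at z 83.3, centre (613.7,-36.2). Now the press test with closed fingers.

>>> drive_tool(moves=[0,0,1.3,0,0,0,0,0,0,0,0,0,0,0,0,0,0,0,2,0,0,0,0,0,2,0,0,0,0,0,1.5,0,0,0,0,0,1,0,0,0,0,0,1,0,0,0,0,0,0.5,0,0,0,0,0,0.5,0,0,0,0,0,0,0,0,0,0,0,0,0,0,0,0,0], hand=0)

```text
time: 26.2
tool_pos: [614.1, -36.5, 69.5]
tcp_rot: [44.1, 89.9, -148.5]
ft_force: [0.4, -0.3, -0.0]
finger_gap: -0.1
```

```bash
python3 - <<'E'
from tip import *
tip('w13')
go((611,-36,50),-102.5)
E
```

```text
finger -1 tool x 90,97,99,100% [-49.7 -13.8 -13.2 -11.9] inner |y| [ 0.3 25.3]
finger 1 tool x 90,97,99,100% [-54.8 -14.1 -13.3 -11.7] inner |y| [ 0.4 25.4]
minz world [81.2 82.2 82.4 82.5 82.6] tcp [614.1 -36.5  69.5] [ 0.1 -0.2  0.1]
t 26.25 q [-8. 15. 90. -0. 74. 95.] tcp [614.4 -36.5  69.9] y-yaw -102.6 gap -0.3 F [ 0.1 -0.2  0.1]
 shift cm in present tool axes [1.99 0.02 0.34]  in goal axes [1.99 0.02 0.34]  rotvec [-0.14  0.03 -0.06]
```

View pics/w13.png

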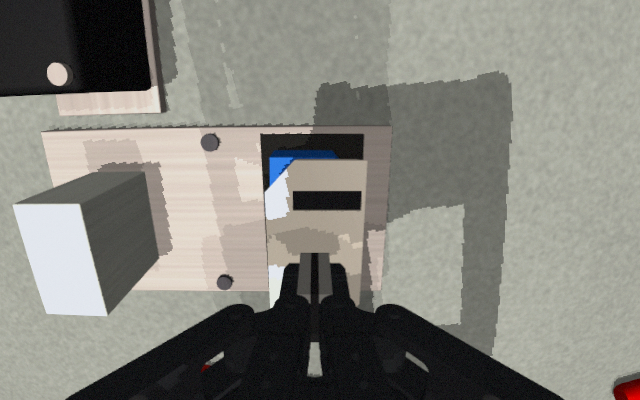

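Fingers are shut at (315,265), over the middle of the white top. Going down in small steps.

>>> drive_tool(moves=[0.4,0,0.3,0,0,0,0.4,0,0,0,0,0,0.2,0,0,0,0,0,0,0,0,0,0,0])

```text
time: 26.58
tool_pos: [610.2, -35.7, 58.3]
tcp_rot: [24.8, 89.8, -167.8]
ft_force: [0.1, -1.0, 0.4]
finger_gap: -0.1
```

>>> drive_tool(moves=[0.2,0,0,0,0,0,0.2,0,0,0,0,0])

```text
time: 26.75
tool_pos: [611.0, -35.9, 55.2]
tcp_rot: [43.9, 89.9, -148.8]
ft_force: [-1.0, -0.5, -0.2]
finger_gap: -0.3
```

>>> drive_tool(moves=[0.2,0,0,0,0,0,0.1,0,0,0,0,0])

```text
time: 26.92
tool_pos: [611.1, -35.9, 54.2]
tcp_rot: [46.9, 89.9, -145.7]
ft_force: [-11.4, 2.2, 24.1]
finger_gap: -0.1
```

>>> drive_tool(moves=[0.1,0,0,0,0,0,0.1,0,0,0,0,0])

```text
time: 27.08
tool_pos: [611.2, -35.9, 54.1]
tcp_rot: [56.0, 89.9, -136.6]
ft_force: [-19.4, 3.1, 38.6]
finger_gap: -0.3
```

>>> drive_tool(moves=[-0.5,0,0,0,0,0,-1,0,0,0,0,0,-2.5,0,0,0,0,0,-3,0,0,0,0,0,-3,0,0,0,0,0,-2,0,0,0,0,0,0,0,0,0,0,0,0,0,0,0,0,0], hand=7.5)

```text
time: 27.75
tool_pos: [612.4, -36.0, 172.3]
tcp_rot: [157.3, 89.9, -35.4]
ft_force: [-0.3, -0.0, 0.2]
finger_gap: 75.3
```

```bash
python3 - <<'E'
from tip import *
from meas import wedge
s,t=wrist('w14')
P,px=cloud(s,np.ones((400,640),bool),t)
k=(np.hypot(P[:,0]-612,P[:,1]+35)<75)&(P[:,2]>70)&(P[:,2]<100)
Q=P[k];wedge(Q,'whitetop');Q=Q[abs(Q[:,2]-83)<6]
c=np.linalg.lstsq(np.c_[Q[:,:2]-Q[:,:2].mean(0),np.ones(len(Q))],Q[:,2],rcond=None)[0];print('tilt deg',np.degrees(c[:2]),c[2])
go((427,13,130),-20.9)
E
```

```text
whitetop 6799 6779 rect [613.9 -36.3] [ 50.2 101. ] 77.2 slope 0.001 downdir 98.8 z@c 83.3
tilt deg [ 0.01131409 -0.03178898] 83.26134804111854
t 27.8 q [-8. 10. 86. -0. 84. 95.] tcp [611.2 -35.8 170.3] y-yaw -102.6 gap 75.1 F [-0.3  0.8 -0.4]
 shift cm in present tool axes [ 4.04 -0.73 19.04]  in goal axes [  4.03 -18.95   2.01]  rotvec [-8.175e+01  1.000e-01 -1.000e-02]
```

View pics/w14.png

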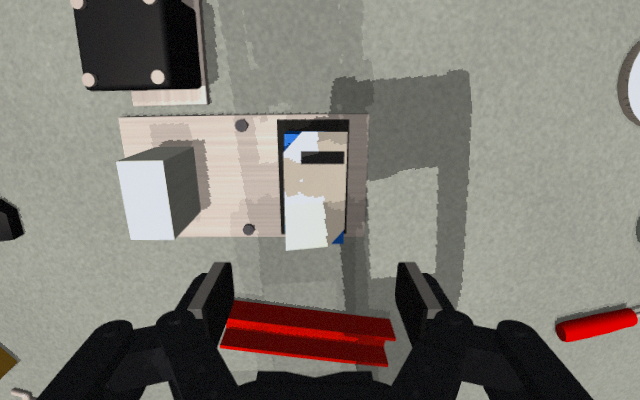

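The pile did not move under 38 N. Now the rail.

>>> drive_tool(moves=[0,-0.1,2.1,0,0,0,0,-0.1,2.1,0,0,0,0,-0.1,2.1,0,0,0,0,-0.1,2.1,0,0,0,0,-0.1,2.1,0,0,0,0,-0.1,2.1,0,0,0,0,-0.1,2.1,0,0,0,0,0,2.1,0,0,0,0,0,2.1,0,0,0,0,0,0,0,0,0], hand=7.5)

```text
time: 28.63
tool_pos: [424.3, 13.3, 168.1]
tcp_rot: [13.9, 89.6, -178.7]
ft_force: [-0.7, -0.1, -1.4]
finger_gap: 75.0
```

>>> drive_tool(moves=[0,0,0,-7,0,0,0,0,0,-7,0,0,0,0,0,-7,0,0,0,0,0,-7,0,0,0,0,0,-7,0,0,0,0,0,-7,0,0,0,0,0,-7,0,0,0,0,0,-7,0,0,0,0,0,-7,0,0,0,0,0,-7,0,0,0,0,0,-7,0,0,0,0,0,-4.7,0,0,0,0,0,0,0,0])

```text
time: 29.72
tool_pos: [427.6, 12.4, 168.9]
tcp_rot: [-61.1, 89.7, -171.9]
ft_force: [-0.7, 0.1, -0.5]
finger_gap: 75.0
```

```bash
cat > railm.py <<'E'
from tip import *
def railfit(s,t,c=(427,13),z0=30,rad=130):
    hsv=cv2.cvtColor(s['image'],cv2.COLOR_RGB2HSV).astype(int);H,S=hsv[...,0],hsv[...,1]
    P,_=cloud(s,((H<8)|(H>172))&(S>110),t);P=P[(np.hypot(P[:,0]-c[0],P[:,1]-c[1])<rad)]
    Q=P[(P[:,2]>z0)&(P[:,2]<z0+14)];rc=cv2.minAreaRect(Q[:,:2].astype(np.float32));print('rail top',len(Q),rc,Q[:,2].mean())
    A=cv2.minAreaRect(P[P[:,2]>z0-31][:,:2].astype(np.float32));print('rail all',A)
    return Q
E
python3 - <<'E'
from railm import *
s,t=wrist('w15');pickle.dump((s,t),open('w15.pkl','wb'))
railfit(s,t)
go((427,13,-27),-20.9)
E
```

```text
rail top 2301 ((427.5378723144531, 14.694923400878906), (199.74371337890625, 44.10059356689453), 69.10867309570312) 36.41534132528157
rail all ((428.7981872558594, 15.075172424316406), (202.10452270507812, 114.72413635253906), 86.5046615600586)
t 29.77 q [ -5. -19. 114.  -0.  86.  16.] tcp [427.6  12.4 169.1] y-yaw -21.0 gap 75.0 F [ 0.  -0.1 -0.4]
 shift cm in present tool axes [ 1.961e+01 -1.000e-02 -7.000e-02]  in goal axes [19.61 -0.08 -0.03]  rotvec [-0.14  0.12  0.21]
```

View pics/w15.png

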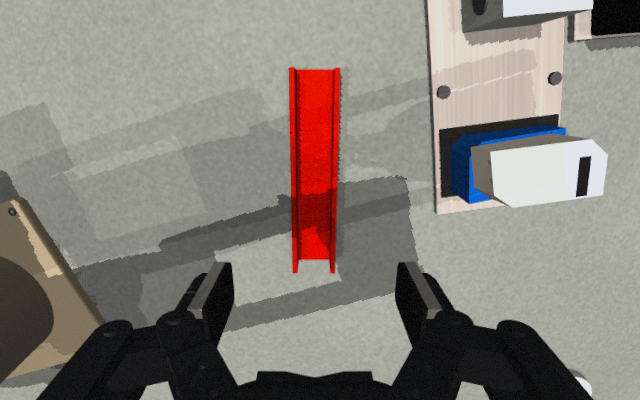

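Rail at (315,165), aligned with the jaws, clear of the pile at (530,170).

>>> drive_tool(moves=[0,-0.1,-0.2,0,0,0,2.5,0,0,0,0,0,2.5,0,0,0,0,0,2.5,0,0,0,0,0,2.5,0,0,0,0,0,2.5,0,0,0,0,0,2.5,0,0,0,0,0,1.5,0,0,0,0,0,1.3,0,0,0,0,0,0.9,0,0,0,0,0,0.4,0,0,0,0,0,0,0,0,0,0,0,0,0,0,0,0,0])

```text
time: 30.85
tool_pos: [427.9, 14.5, -20.2]
tcp_rot: [-39.9, 89.9, -150.8]
ft_force: [-0.5, 0.3, 0.1]
finger_gap: 75.0
```

```bash
python3 - <<'E'
from railm import *
go((427.5,14.7,-27),-20.9)
E
```

```text
t 30.85 q [ -5.  -5. 123.  -0.  62.  16.] tcp [427.9  14.5 -20.2] y-yaw -21.0 gap 75.0 F [-0.5  0.3  0.1]
 shift cm in present tool axes [ 0.68 -0.05 -0.  ]  in goal axes [ 0.68 -0.05 -0.  ]  rotvec [-0.08  0.08  0.06]
```

>>> drive_tool(moves=[0.5,-0.05,0,0,0,0,0,0,0,0,0,0])

```text
time: 31.02
tool_pos: [427.4, 14.7, -25.5]
tcp_rot: [-30.3, 89.9, -141.3]
ft_force: [-1.1, 0.3, -0.2]
finger_gap: 75.4
```

>>> drive_tool(moves=[0,0,0,0,0,0,0,0,0,0,0,0,0,0,0,0,0,0,0,0,0,0,0,0,0,0,0,0,0,0,0,0,0,0,0,0,0,0,0,0,0,0,0,0,0,0,0,0], hand=3.5, grip_force=60)

```text
time: 31.68
tool_pos: [427.4, 14.7, -25.1]
tcp_rot: [-37.2, 89.9, -148.1]
ft_force: [-1.6, 0.6, 6.1]
finger_gap: 43.2
```

>>> drive_tool(moves=[-0.5,0,0,0,0,0,-1.5,0,0,0,0,0,-3,0,0,0,0,0,-3,0,0,0,0,0,-3,0,0,0,0,0,-2.5,0,0,0,0,0,-1.5,0,0,0,0,0,-1,0,0,0,0,0,0,0,0,0,0,0])

```text
time: 32.43
tool_pos: [428.5, 14.7, 136.4]
tcp_rot: [68.8, 89.9, -42.2]
ft_force: [0.7, -0.3, -4.1]
finger_gap: 43.4
```

```bash
python3 - <<'E'
from railm import *
go((624,33,135),-12.6)
s,t=wrist('w16')
Q=railfit(s,t,t[0][:2],150,130)
E
```

```text
t 32.43 q [ -5. -18. 116.  -0.  82.  16.] tcp [428.5  14.7 136.4] y-yaw -20.9 gap 43.4 F [ 0.7 -0.3 -4.1]
 shift cm in present tool axes [ 0.16 17.6  -8.7 ]  in goal axes [ 0.14 18.68 -6.05]  rotvec [-8.35  0.04 -0.09]
rail top 0 ((0.0, 0.0), (0.0, 0.0), 0.0) nan
rail all ((434.6961975097656, 30.780738830566406), (165.72378540039062, 52.786983489990234), 69.01008605957031)railm.py:5: RuntimeWarning: Mean of empty slice.
  Q=P[(P[:,2]>z0)&(P[:,2]<z0+14)];rc=cv2.minAreaRect(Q[:,:2].astype(np.float32));print('rail top',len(Q),rc,Q[:,2].mean())
  ret = ret.dtype.type(ret / rcount)
```

View pics/w16.png

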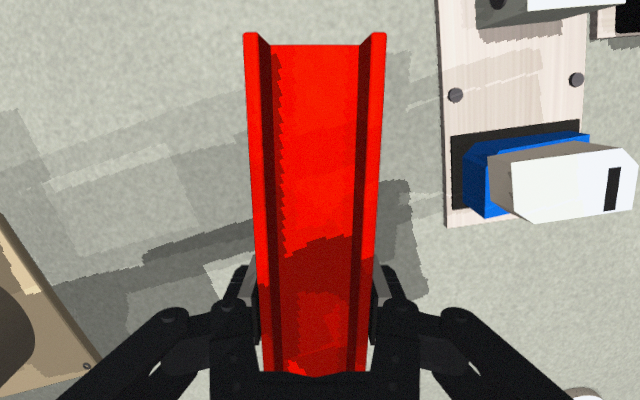

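>>> drive_tool(moves=[0,0,0,-4.2,0,0,0,0,0,-4.2,0,0,0,1.5,-0.5,0,0,0,0,2.3,-0.75,0,0,0,0,2.3,-0.75,0,0,0,0,2.3,-0.75,0,0,0,0,2.3,-0.75,0,0,0,0,2.3,-0.75,0,0,0,0,2.3,-0.75,0,0,0,0,2.0,-0.6,0,0,0,0,1.4,-0.45,0,0,0,0,0,0,0,0,0,0,0,0,0,0,0])

```text
time: 33.57
tool_pos: [621.7, 33.3, 130.8]
tcp_rot: [-71.3, 89.6, -173.8]
ft_force: [-0.6, 0.5, -5.0]
finger_gap: 43.2
```

```bash
python3 - <<'E'
from railm import *
go((624,33.3,58.5),-12.6)
s,t=wrist('w17')
E
```

```text
t 33.57 q [-2. 14. 86. -0. 81. 11.] tcp [621.7  33.3 130.8] y-yaw -12.5 gap 43.2 F [-0.6  0.5 -5. ]
 shift cm in present tool axes [ 7.23  0.27 -0.07]  in goal axes [ 7.23  0.22 -0.05]  rotvec [0.06 0.13 0.37]
```

View pics/w17.png

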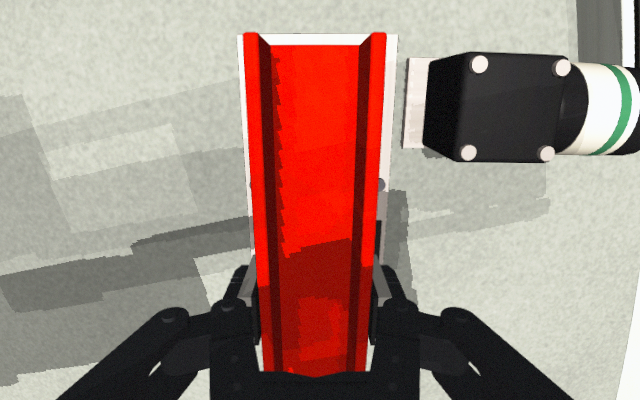

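>>> drive_tool(moves=[0,0.2,-0.05,0,0,0.3,1.5,0,0,0,0,0,1.7,0,0,0,0,0,1.5,0,0,0,0,0,0.9,0,0,0,0,0,0.5,0,0,0,0,0,0.3,0,0,0,0,0,0,0,0,0,0,0,0,0,0,0,0,0])

```text
time: 34.37
tool_pos: [625.8, 33.2, 70.8]
tcp_rot: [77.8, 89.7, -24.7]
ft_force: [1.9, -0.9, -4.2]
finger_gap: 43.0
```

```bash
python3 - <<'E'
from railm import *
go((624,33.3,58.5),-12.6)
E
```

```text
t 34.37 q [-2. 17. 89. -0. 74. 11.] tcp [625.8  33.2  70.8] y-yaw -12.5 gap 43.0 F [ 1.9 -0.9 -4.2]
 shift cm in present tool axes [ 1.23 -0.18  0.02]  in goal axes [ 1.23 -0.18  0.03]  rotvec [ 0.05  0.06 -0.27]
```

>>> drive_tool(moves=[0.5,-0.15,0,0,0,-0.25,0.4,0,0,0,0,0,0.1,0,0,0,0,0,0,0,0,0,0,0])

```text
time: 34.7
tool_pos: [623.4, 33.5, 59.3]
tcp_rot: [-52.8, 89.9, -155.4]
ft_force: [0.5, -0.1, -5.1]
finger_gap: 43.3
```

>>> drive_tool(moves=[0.1,0,0,0,0,0,0,0,0,0,0,0])

```text
time: 34.87
tool_pos: [623.9, 33.5, 58.9]
tcp_rot: [-35.8, 89.9, -138.3]
ft_force: [-0.1, -0.1, -4.6]
finger_gap: 43.3
```

>>> drive_tool(moves=[0.1,0,0,0,0,0,0,0,0,0,0,0])

```text
time: 35.03
tool_pos: [624.0, 33.5, 58.0]
tcp_rot: [-26.5, 89.9, -129.1]
ft_force: [0.3, 0.7, -3.8]
finger_gap: 43.2
```

>>> drive_tool(moves=[0.06,0,0,0,0,0,0,0,0,0,0,0])

```text
time: 35.2
tool_pos: [624.1, 33.5, 57.9]
tcp_rot: [-19.8, 89.9, -122.3]
ft_force: [-1.3, -0.7, -1.2]
finger_gap: 43.0
```

Weight is being taken; release and retreat upward.

>>> drive_tool(moves=[0.03,0,0,0,0,0,0,0,0,0,0,0,0,0,0,0,0,0,0,0,0,0,0,0,0,0,0,0,0,0,0,0,0,0,0,0,0,0,0,0,0,0,-0.5,0,0,0,0,0,-1.5,0,0,0,0,0,-3,0,0,0,0,0,-3,0,0,0,0,0,-3,0,0,0,0,0,-3,0,0,0,0,0,-2,0,0,0,0,0,0,0,0,0,0,0,0,0,0,0,0,0], hand=7)

```text
time: 36.53
tool_pos: [625.3, 33.6, 219.6]
tcp_rot: [82.3, 89.8, -20.2]
ft_force: [-0.2, 0.7, -0.4]
finger_gap: 70.2
```

```bash
python3 - <<'E'
from railm import *
from bench import snapshot
s,t=wrist('w18');print(t[0].round(1))
Q=railfit(s,t,(624,33),112,130)
c=np.linalg.lstsq(np.c_[Q[:,:2]-Q[:,:2].mean(0),np.ones(len(Q))],Q[:,2],rcond=None)[0];print('tilt deg',np.degrees(c[:2]),c[2])
s2=snapshot('side');cv2.imwrite('pics/side18.png',cv2.resize(s2['image'][100:250,250:450,::-1],(800,600)))
cv2.imwrite('pics/scene18.png',snapshot('scene')['image'][:,:,::-1])
E
```

```text
[625.3  33.6 219.6]
rail top 2736 ((624.2850341796875, 33.029335021972656), (198.98837280273438, 43.95148849487305), 77.51453399658203) 119.16594858139766
rail all ((632.12890625, 33.990875244140625), (209.21575927734375, 123.50140380859375), 56.663787841796875)
tilt deg [0.07230194 0.2406115 ] 119.16594858139759
```

View pics/w18.png

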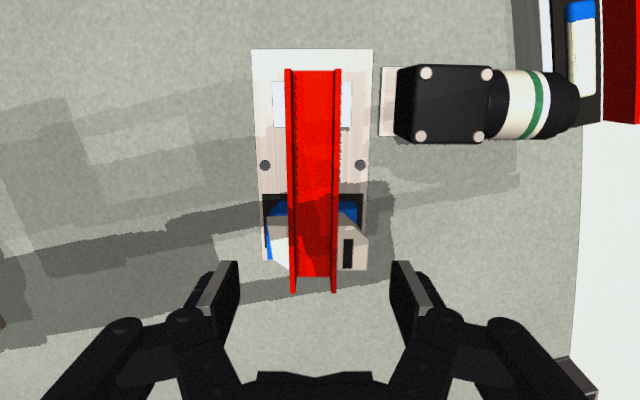

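View pics/side18.png

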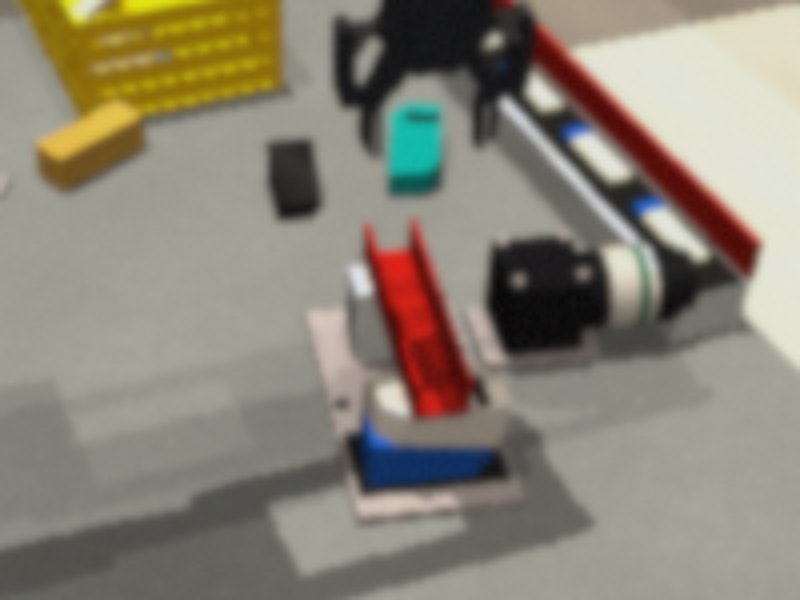

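View pics/scene18.png

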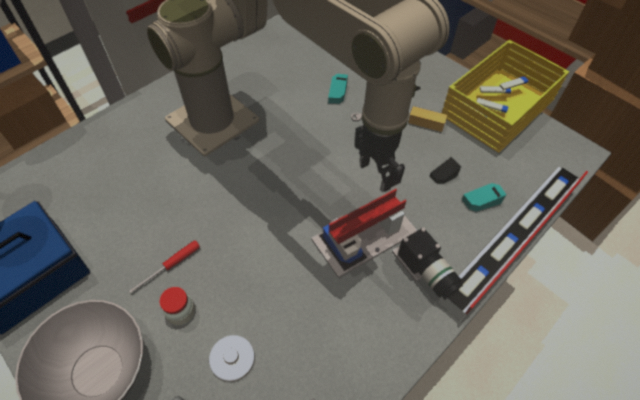

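The rail lies straight and level, centred within 1 mm, with the pile intact underneath. In the scene view the jar (175,303), disc (231,357), screwdriver (166,267) and black offcut (446,170) have not moved; the wrench and brass bar are partly hidden behind the arm. Handing in.

```bash
python3 -c "
from bench import r
print(r.hand_in())"
```

```text
the job is handed in; nothing more can be done
None
```

I built the packing and laid the red rail on it, then handed the job in at about 37 s of the 72 s allowed. The hand-in reports no verdict. My last checks all came out within the limits:

| Check | Result |
|---|---|
| Blue on the pad | within about 1 mm of the pad's middle, measured before white went on |
| White's top | tilt under 0.1°, height 83.3 mm, unchanged after the press |
| Press test | about 38 N downwards, with about 19 N sideways as well |
| Rail position | within about 1 mm of the plate's centre, about 0.1° off straight |
| Rail level | tilt about 0.25° |
| Bystanders | no shift seen in the last picture; the arm partly hid the wrench and brass bar |

- **Fingertips:** they end about 30–45 mm short of the stated TCP, depending on the opening. The first close on blue shut on nothing above it. I then measured the tips with the depth camera and made every grasp that much lower.
- **Rail check:** I confirmed that the rail rests on both white and the stand only by its height and level, not by a contact force.

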